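# Hold a vial rack in the reader's corner

### The job

Get the blue vial rack read: first slide the reader's lamp control to the green mark, then set the rack flat on the reader's glass, with its red-capped vial in the corner of the two metal fences, and press it firmly but gently into that corner so that it touches both fences at once, flush along the far one. The reader scans only while it feels the rack on both fences, so finish with the gripper still holding it pressed there, the lamp control still at the green mark. Leave the grey rack, the glassware and the marker where they are.

Things in the scene. Friction and masses are not known exactly. Their poses are not given: they have to be found in the camera images.
- reader: the rack reader, a white scanner box 230 (x) x 280 (y) x 75 mm high, fixed. Origin: centre of its underside; x to its far side, y to its left, z up. Glass window flush with the level top, x -43 to 83, y -89 to 93 mm; two metal fences 12 mm high along its far and left edges meet square in the far left corner. Lamp control on the grey strip at the near (-x) edge
- fence_far: the far fence, an aluminium bar 12 (x) x 200 (y) x 12 mm high fixed on the reader, axes as the reader. Origin: centre of its underside, at (91, 7, 75) mm in the reader frame; its face towards the glass is at x = 85 mm in the reader frame. The reader feels a rack pressed on it
- fence_left: the left fence, an aluminium bar 130 (x) x 12 (y) x 12 mm high fixed on the reader, axes as the reader. Origin: centre of its underside, at (20, 101, 75) mm in the reader frame; its face towards the glass is at y = 95 mm in the reader frame. The reader feels a rack pressed on it
- corner (a point): the point on the glass where the inner faces of the two fences meet, at (85, 95, 75) mm in the reader frame; axes as the reader
- lamp (a joint): position of the lamp control (a fader) along its slot, in m: 0 at the reader's right (-y) end, 0.09 at the left (+y) end. It moves along the reader's +y with about 1.5 N of drag and stays where it is left. The green mark, a painted band 10 mm wide beside the slot, has its middle at 0.065
- lamp_top (a point): centre of the top of the lamp control's cap, a black block 24 (x) x 12 (y) x 22 mm high with a white pointer line across its top; 23.5 mm above the reader's top. At joint value q (m) it lies at (-84, -45 + 1000 q, 98.5) mm in the reader frame
- rack: the blue rack of 2 x 6 amber vials, loose, 0.2 to 0.4 kg, smooth plastic that slides easily on the reader (friction about 0.25): 42 (x) x 110 (y) mm, body 48 mm high with upright flat sides, caps (white, one red) 9 mm above that. Origin: centre of its underside; y along its long side; the red cap is nearest its +x +y corner. It starts on the bench with yaw within 0.4 rad, red cap far left
- rack_corner (a point): the rack's lower corner beside the red cap, at (21, 55, 0) mm in the rack frame; axes as the rack
- rack_grey: a grey rack of the same size with yellow caps only, loose on the bench, not to be moved; origin: centre of its underside
- bottle_1: a stoppered clear glass bottle, 68 mm diameter, 176 mm high, loose on the bench; origin: centre of its underside
- bottle_2: a bottle like bottle_1
- bottle_3: a bottle like bottle_1
- beaker: an empty glass beaker, 70 mm diameter at the rim, 95 mm high, loose; origin: centre of its underside
- jar: a glass jar with a white cap, 72 mm diameter, 120 mm high, loose; origin: centre of its underside
- marker: a white marker pen with a black cap, 130 mm long, 13 mm thick, lying on a sheet of paper on the bench; origin: under its middle; x along it
Not all that is in view belongs to the job. Of the things shaped like the rack, the blue one is meant.

How it is judged:
By the outcome, as a careful person would: the job done as asked, in the order asked, and still so for the second after the job is handed in, while the arm keeps its last pose, push and grip.
It also fails if it takes over 67 s, if anything falls off the work surface, if the arm or the gripper's body presses on something with over 40 N, if the wrist force passes 120 N, or if a joint passes its speed limit or range.

### The arm

A 7-joint arm with a two-finger parallel gripper is mounted at the origin on the work surface. World frame = base frame: x ahead of the robot, y to its left, z up, the work surface at z = 0. Lengths are in mm, angles in degrees, forces in N, time in s.
With the tool pointing down it reaches from about 400 to 875 mm from the base axis. Payload 6.5 kg.
Tool frame: the origin (TCP) lies midway between the tips of the shut fingers; the grasp point (between the pads) lies 19 mm behind it; z points along the fingers, y is the line along which they close (so a half turn about z gives the same grasp; the last joint's range is limited). The gripper opens to 85 mm and grips with 20 to 120 N. Pads are 22 mm wide; open, the fingers measure 114 mm over their backs; the gripper's body (76 mm by 85 mm) begins 54 mm behind the grasp point. The pads swing forward as they close: fully open they stand 13 mm farther back than shut.
Start: joints at [63.53, 30.733, -0.252, 88.115, 0.149, 61.152, -4.079], TCP at [250.6, -599.741, 231.29] pointing down, gripper open.
Joint ranges: [-154.64, 154.64], [-21.42, 123.67], [-72.66, 72.17], [13.99, 137.28], [-74.86, 254.86], [10.95, 109.41], [-158.01, 158.01]. Speed limits (degrees/s): [136.94, 136.94, 180, 180, 180, 180, 180].

### API

Orientations are given as [roll, pitch, yaw] about the fixed x, y, z axes, in that order (R = Rz(yaw) Ry(pitch) Rx(roll)).
In Python, from bench import manip, cams gives the robot as it stands.
- The arm moves only by the tool play_rows, never from a script. Its argument "motion" is text: rows parted by semicolons, each of 6 numbers parted by spaces: the shift along the tool's x, y, z as a fraction of full scale, then the turn, a rotation vector about the tool's x, y, z as a fraction of full scale. A call has 1 to 8 rows; each row shifts and turns the commanded pose from where the row before left it, along the tool's axes as they then stand; what a row does not reach is not made up. Full scale, the value 1, is 0.03 m for a shift and 0.12 rad for a turn. A row lasts 1/8 s, in which the tool goes at most 62.5 mm and 10.7 degrees, less where a joint would pass 70% of its speed; a pose out of reach is approached as far as the arm can. A call with a number of a shift or a turn outside -1 to 1 is refused whole. A call with a gripper value outside its range is refused whole. "gripper" is the finger opening in mm, from 0 to 85.4, set as the call begins (left out, the last holds). The fingers move at their own pace and stop on an object; "grip_force" is the grip in N (left out, the last holds). Time passes only in rows, so rows that do not move let the fingers close. It gives the time, the measured TCP pose, the force, the opening and the grip force at its end, in the units of the state.
- manip.sense(): the state, without advancing time (a new reading comes with each control period).
- cams.get_image(name): name is "scene" or "top"; returns a dict with "frame" (420x560x3 uint8, red, green, blue), "K" (3x3 intrinsics, pixels), "dist" ([k1, k2, p1, p2, k3] as OpenCV has them; the pictures are not rectified), "R" (3x3) and "t" (3): a world point X has camera coordinates R X + t. Camera axes: x right, y down, z forward; pixel columns grow to the right and rows downward; lengths in mm; the calibration is good to about 2 mm. A picture is of the moment at which its call begins. There is no depth.
- manip.sign_off(): hands the job in; it is judged then, once.
Trained networks look in a picture, given as the dict that the camera call returned (one of the last four; its "shot" number tells which), for a name from the list of things; names that differ only in an ending like _2 or _b are one class to them, and where a whole thing is asked for, a point or a joint stands for the part that bears it (a point fixed in the world has none). Each returns a list of dicts, best first, with "confidence" (0 to 1); they miss things now and then, are a little off and sometimes report something else, mostly with a low value. They report only what shows in the picture. A call takes as long as a camera call. They do not tell look-alikes from the thing itself.
- cams.find_in(picture, name): "rect" ([left, top, right, bottom] in pixels, round what is visible of it).
The state is a dict: "time_s": time; "joints": joint angles; "qvel": joint speeds; "tau": joint torques, N m; "position": TCP position; "orientation": TCP orientation; "force": force on the tool from outside, world axes, zero at the start; "ft_torque": the same for the moment, N m; "width": finger opening in mm; "grasp_force": force on a finger pad.
Only numpy, scipy, OpenCV 4.12 (cv2) and the standard library are available. Lean on these libraries where they do the work, as an engineer would, in place of code of your own. Each camera call takes 0.05 s, during which the arm holds its last target. There are 200 camera calls.

## Working session

There is one attempt and no reset: what is moved stays moved. The work goes in short steps, Python scripts to look and compute and a tool call to move; the robot and the scene stay as the last step left them, time stands still between calls to the robot, and variables do not carry over. Pictures are saved under pics/ and viewed, at most 10 in all, crops included, and the job is handed in when it is done.

Besides the shell and the picture viewer there is one more tool, called after ">>>" by a JSON object that holds its "op" and its "data". play_rows: Moves the arm, as the interface text tells. Its arguments: {"type":"object","properties":{"motion":{"type":"string"},"gripper":{"type":"number"},"grip_force":{"type":"number"}},"required":["motion"]}

```bash
mkdir -p pics; python3 - <<'E'
from bench import manip, cams
import cv2
s=manip.sense(); print({k:s[k] for k in ('time_s','position','orientation','force','width')})
for n in ('scene','top'):
    p=cams.get_image(n); cv2.imwrite(f'pics/{n}0.png',p['frame'][:,:,::-1])
    print(n,p['K'],p['dist'],p['R'],p['t'])
    for k in ('reader','rack','lamp','fence_far','fence_left','bottle_1','beaker','jar','marker'):
        print(k,[([round(v) for v in d['rect']],round(d['confidence'],2)) for d in cams.find_in(p,k)][:4])
E
```

```text
{'time_s': 0.0, 'position': array([ 250.33269296, -599.17058479,  230.39109985]), 'orientation': array([-1.79898751e+02,  6.46760882e-03,  2.26788796e+01]), 'force': array([0.16313985, 0.11653475, 0.68341099]), 'width': 85.26241774014755}
scene [[426.5381689    0.         270.94284783]
 [  0.         426.5381689  209.9956151 ]
 [  0.           0.           1.        ]] [-0.02148096  0.          0.          0.          0.        ] [[-0.84842699  0.52880512 -0.02316864]
 [ 0.30322952  0.44969947 -0.84013228]
 [-0.43384732 -0.71981632 -0.54188649]] [ 477.63157765  -69.01003341 1427.80740443]
reader [([202, 214, 369, 327], 0.7), ([240, 246, 298, 295], 0.16)]
rack [([206, 196, 237, 224], 0.67), ([341, 209, 364, 246], 0.63)]
lamp [([309, 226, 320, 234], 0.48)]
fence_far [([241, 243, 299, 293], 0.64)]
fence_left [([299, 260, 342, 292], 0.54)]
bottle_1 [([232, 129, 250, 176], 0.97), ([168, 142, 195, 197], 0.94), ([195, 131, 217, 185], 0.76)]
beaker [([176, 237, 210, 286], 0.92)]
jar [([161, 201, 189, 249], 0.79)]
marker [([438, 269, 470, 312], 0.67)]
top [[527.2751889    0.         280.24107414]
 [  0.         527.2751889  221.20812894]
 [  0.           0.           1.        ]] [0.05229352 0.         0.         0.         0.        ] [[-0.01775334 -0.9998267   0.00560335]
 [-0.99923185  0.0175464  -0.0350404 ]
 [ 0.03493601 -0.00622113 -0.99937019]] [  -4.48993843  545.68776216 1492.37639538]
reader [([167, 119, 284, 262], 0.79)]
rack [([230, 271, 265, 314], 0.96), ([369, 137, 407, 179], 0.93), ([326, 188, 372, 204], 0.83)]
lamp [([182, 187, 194, 230], 0.42)]
fence_far [([182, 167, 253, 183], 0.59), ([168, 125, 281, 263], 0.23)]
fence_left [([180, 187, 193, 231], 0.48)]
bottle_1 [([419, 163, 460, 196], 0.98), ([428, 207, 465, 232], 0.83), ([420, 249, 455, 279], 0.75)]
beaker [([261, 114, 285, 146], 0.82), ([326, 188, 371, 201], 0.32)]
jar [([322, 118, 354, 152], 0.98)]
marker [([114, 305, 162, 321], 0.48)]
```

```bash
python3 - <<'E'
import cv2
a=cv2.imread('pics/top0.png'); cv2.imwrite('pics/top0c.png',cv2.resize(a[100:330,100:480],None,fx=2.1,fy=2.1,interpolation=cv2.INTER_CUBIC))
a=cv2.imread('pics/scene0.png'); cv2.imwrite('pics/scene0c.png',cv2.resize(a[120:340,150:400],None,fx=2.7,fy=2.7,interpolation=cv2.INTER_CUBIC))
E
```

```text
(no output)
```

View pics/top0c.png

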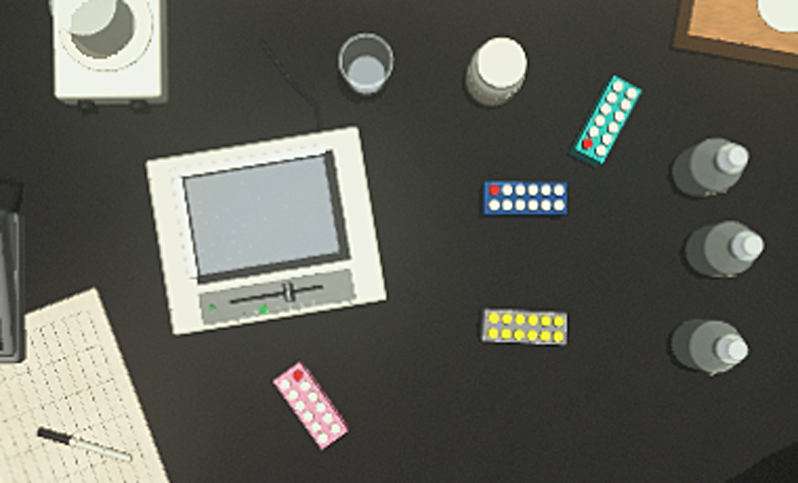

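View pics/scene0c.png

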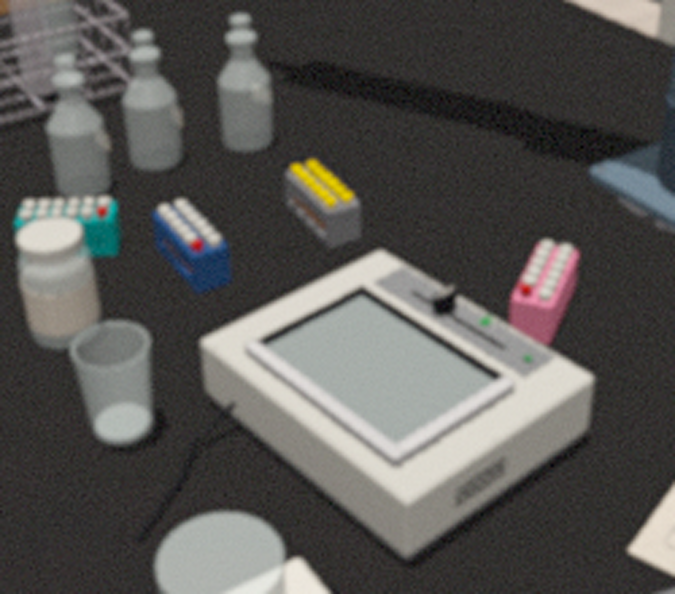

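The top crop shows the reader yawed about +9°, with its lamp knob at crop (288,291). The green mark is at crop (264,309) and the separate LED at (212,308). The blue rack is at crop (525,198), about parallel to y, with its red cap far left. The grey rack is below it. The teal and pink racks are decoys.

```bash
cat > h.py <<'E'
import numpy as np, cv2
from scipy.optimize import minimize
S=4
def proj(p,X):
    rv=cv2.Rodrigues(p['R'])[0]
    return cv2.projectPoints(np.array(X,float).reshape(-1,1,3),rv,p['t'].astype(float),p['K'],np.array(p['dist']))[0].reshape(-1,2)
def ray(p,uv,z):
    "pixel to world point at height z"
    n=cv2.undistortPoints(np.array([[uv]],float),p['K'],np.array(p['dist']))[0,0]
    d=p['R'].T@np.array([n[0],n[1],1]); c=-p['R'].T@p['t']
    return c+d*(z-c[2])/d[2]
def place(pose,L):
    x,y,a=pose; L=np.array(L,float); c,s=np.cos(a),np.sin(a)
    return np.c_[x+c*L[:,0]-s*L[:,1],y+s*L[:,0]+c*L[:,1],L[:,2]]
def box(a,b,z0,z1): return [[i*a/2,j*b/2,z] for i in(-1,1) for j in(-1,1) for z in(z0,z1)]
def hullmask(p,pts,shape,off):
    m=np.zeros(shape,np.uint8)
    h=cv2.convexHull(((proj(p,pts)-off+0.5)*S-0.5).astype(np.float32))
    cv2.fillConvexPoly(m,np.round(h*16).astype(np.int32),255,cv2.LINE_8,4); return m
def fit(pics,rects,maskf,L,x0):
    data=[]
    for p,r in zip(pics,rects):
        l,t,R,b=[int(round(v)) for v in r]; l,t,R,b=l-4,t-4,R+5,b+5
        im=cv2.resize(p['frame'][t:b,l:R],None,fx=S,fy=S,interpolation=cv2.INTER_CUBIC)
        m=maskf(im).astype(np.uint8)*255
        n,lab,st,_=cv2.connectedComponentsWithStats(m); k=1+np.argmax(st[1:,4])
        cs=cv2.findContours((lab==k).astype(np.uint8),cv2.RETR_EXTERNAL,cv2.CHAIN_APPROX_NONE)[0]
        m=np.zeros_like(m); cv2.fillPoly(m,[cv2.convexHull(np.vstack(cs))],255)
        data.append((p,m,(l,t)))
    def cost(q):
        c=0
        for p,m,o in data:
            h=hullmask(p,place([q[0],q[1],q[2]/100],L),m.shape,o)
            c+=1-(h&m).astype(bool).sum()/((h|m)>0).sum()
        return c
    q=np.array([x0[0],x0[1],x0[2]*100])
    for d in (15,5,2):
        sim=np.vstack([q]+[q+d*e for e in np.eye(3)])
        q=minimize(cost,q,method='Nelder-Mead',options=dict(initial_simplex=sim,xatol=.05,fatol=1e-5)).x
    return [q[0],q[1],q[2]/100],cost(q)
E
cat > m1.py <<'E'
from bench import manip, cams
from h import *
S0=cams.get_image('scene');T0=cams.get_image('top')
white=lambda im: im.min(2)>110
hsv=lambda im: cv2.cvtColor(im,cv2.COLOR_RGB2HSV)
def blue(im):
    h=hsv(im); return ((h[...,2]>70)&((h[...,1]>90)|(im.min(2)>120)))
def bluetop(im):
    return (im[...,2].astype(int)>70)
lead=ray(T0,(225,190),75); print('reader centre approx',lead)
RB=box(230,280,0,75); TB=box(230,280,75,75)
r1=fit([S0,T0],[[202,214,369,327],[168,155,286,262]],white,RB,[lead[0],lead[1],.16]);print('both',r1)
for P,r in((S0,[202,214,369,327]),(T0,[168,155,286,262])): print(fit([P],[r],white,RB,[lead[0],lead[1],.16]))
lr=ray(T0,(350,194),50); print('rack approx',lr)
KB=box(42,110,0,48)+box(38,106,57,57)
rs=[[206,196,237,224],[326,185,372,204]]
print('rack both',fit([S0,T0],rs,blue,KB,[lr[0],lr[1],0]))
for P,r in zip((S0,T0),rs): print(fit([P],[r],blue,KB,[lr[0],lr[1],0]))
rp=r1[0]
v=T0['frame'].copy()
v=cv2.resize(v[140:280,150:390],None,fx=3.3,fy=3.3,interpolation=cv2.INTER_CUBIC)
def draw(L,c,pose=rp):
    for u in proj(T0,place(pose,L)): cv2.circle(v,tuple(int(k) for k in (u-[150,140]+.5)*3.3),2,c,-1)
draw([[i,j,75] for i in(-115,115) for j in(-140,140)],(255,0,0))
draw([[-84,-45+20,98.5],[-84,-45+65,75],[-84,-45,75],[-84,45,75],[85,95,75]],(255,0,255))
cv2.imwrite('pics/ov1.png',v[:,:,::-1])
E
python3 m1.py
```

```text
reader centre approx [631.0039305 135.3581397  75.       ]
both ([np.float64(578.0043068056086), np.float64(132.52558326921638), np.float64(0.14877010118370262)], np.float64(0.09094411178431194))
([np.float64(566.9781383346447), np.float64(122.38968294093267), np.float64(0.14319339598091282)], np.float64(0.04061454404190523))
([np.float64(578.5260601600992), np.float64(132.62002044056578), np.float64(0.14772379496078245)], np.float64(0.0029300216721798167))
rack approx [ 616.2736118  -208.83513685   50.        ]
rack both ([np.float64(618.3255519361859), np.float64(-208.6756977079307), np.float64(-0.030707895186044096)], np.float64(0.1906721181870299))
([np.float64(614.5394686577938), np.float64(-207.94492694136505), np.float64(-0.009494126871828235)], np.float64(0.019164396003633066))
([np.float64(619.3798294332355), np.float64(-211.52693616450009), np.float64(-0.016881523714779988)], np.float64(0.05105875882299016))
```

View pics/ov1.png

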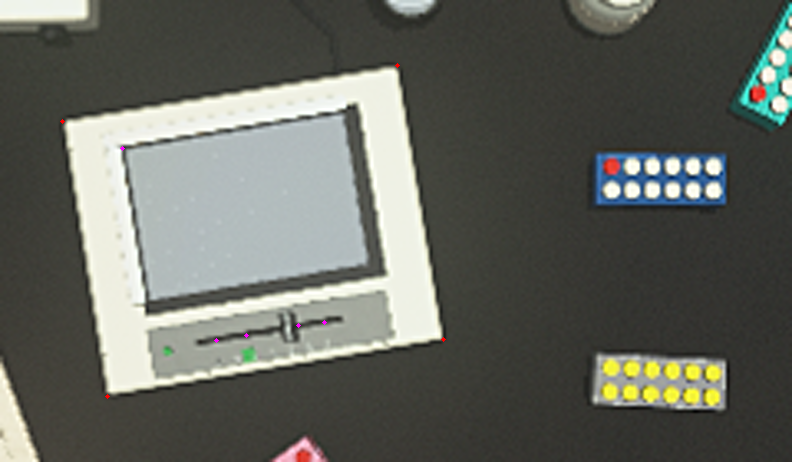

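The top-camera reader fit matches to sub-pixel. The reader is at (578.5, 132.6) with yaw 8.46°, the knob is at q≈27.5 mm, and the overlay puts the green mark where the model has it. Next I move over the lamp.

>>> {"op": "play_rows", "data": {"motion": "0.83 -0.92 0 0 0 0;0.83 -0.92 0 0 0 0;0.83 -0.92 0 0 0 0;0.83 -0.92 0 0 0 0;0.83 -0.92 0 0 0 0;0.83 -0.92 0 0 0 0;0.83 -0.92 0 0 0 0;0.83 -0.92 0 0 0 0", "gripper": 40}}

```text
time_s: 2.1
position: [349.7, -318.1, 231.5]
orientation: [180.0, -0.0, 22.7]
force: [0.9, 0.3, 0.1]
width: 40.1
grasp_force: 0.0
```

>>> {"op": "play_rows", "data": {"motion": "0.83 -0.92 0 0 0 0;0.83 -0.92 0 0 0 0;0.83 -0.92 0 0 0 0;0.83 -0.92 0 0 0 0;0.83 -0.92 0 0 0 0;0.83 -0.92 0 0 0 0;0.83 -0.92 0 0 0 0;0.83 -0.92 0 0 0 0"}}

```text
time_s: 3.1
position: [448.4, -37.6, 231.5]
orientation: [180.0, -0.0, 22.7]
force: [-0.2, 0.0, 0.6]
width: 40.0
grasp_force: 0.0
```

>>> {"op": "play_rows", "data": {"motion": "0.83 -0.92 0.4 0 0 0;0.83 -0.92 0.4 0 0 0;0.83 -0.92 0.4 0 0 0;0.83 -0.92 0.4 0 0 0;0 0 0.4 0 0 1;0 0 0.4 0 0 1;0 0 0 0 0 0.07;0 0 0 0 0 0"}}

```text
time_s: 4.1
position: [497.6, 101.6, 159.8]
orientation: [-180.0, -0.0, 8.6]
force: [0.7, -0.3, -0.3]
width: 40.2
grasp_force: 0.0
```

>>> {"op": "play_rows", "data": {"motion": "0 -0.04 0.9 0 0 0;0 0 0.9 0 0 0;0 0 0.86 0 0 0;0 0 0 0 0 0"}}

```text
time_s: 4.6
position: [496.1, 102.4, 78.7]
orientation: [180.0, 0.2, 8.5]
force: [-0.3, -0.4, 0.2]
width: 40.2
grasp_force: 0.0
```

>>> {"op": "play_rows", "data": {"motion": "0 0 0 0 0 0;0 0 0 0 0 0;0 0 0 0 0 0;0 0 0 0 0 0", "gripper": 0, "grip_force": 20}}

```text
time_s: 5.1
position: [498.1, 103.1, 80.8]
orientation: [-180.0, -0.1, 8.5]
force: [-1.7, -0.1, 6.7]
width: 11.7
grasp_force: 25.7
```

>>> {"op": "play_rows", "data": {"motion": "0 -0.3 0 0 0 0;0 -0.3 0 0 0 0;0 -0.3 0 0 0 0;0 -0.2 0 0 0 0;0 -0.145 0 0 0 0;0 0 0 0 0 0;0 0 0 0 0 0"}}

```text
time_s: 5.98
position: [492.6, 140.4, 80.9]
orientation: [-180.0, -0.1, 8.5]
force: [-1.6, 0.4, 7.2]
width: 11.3
grasp_force: 25.7
```

>>> {"op": "play_rows", "data": {"motion": "0 0 0 0 0 0;0 0 0 0 0 0;0 0 -0.5 0 0 0;0 0 -1 0 0 0;0 0 -1 0 0 0;-1 0 -1 0 0 0;-1 0 -1 0 0 0;-1 0 -0.5 0 0 0", "gripper": 40}}

```text
time_s: 6.98
position: [402.3, 126.7, 231.7]
orientation: [-180.0, -0.2, 8.5]
force: [-0.5, -0.2, 0.4]
width: 40.2
grasp_force: 0.0
```

```bash
cat > m2.py <<'E'
from bench import manip, cams
from h import *
T=cams.get_image('top'); Sc=cams.get_image('scene')
rp=[578.5,132.6,.1477]
for q in (60,65,70): print(q, proj(T,place(rp,[[-84,-45+q,98.5],[-84,-45+q,75]])).round(1).tolist())
a=cv2.resize(T['frame'][205:260,180:280],None,fx=7.5,fy=7.5,interpolation=cv2.INTER_CUBIC)
cv2.imwrite('pics/l1.png',a[:,:,::-1])
hsv=lambda im: cv2.cvtColor(im,cv2.COLOR_RGB2HSV)
def blue(im):
    h=hsv(im); return (h[...,2]>45)&((h[...,1]>100)|(im.min(2)>110))
KB=box(42,110,0,48)+box(38,106,57,57)
print('rack top',fit([T],[[325,184,372,205]],blue,KB,[618,-210,0]))
im=T['frame'][180:210,320:378]; h=hsv(im)
y,x=np.where((h[...,0]>105)&(h[...,0]<130)&(h[...,1]>120)&(h[...,2]>60)); print('blue px',320+x.min(),320+x.max(),180+y.min(),180+y.max())
print(proj(T,place([618,-210,0],box(42,110,48,48))).round(1).tolist())
E
python3 m2.py
```

```text
60 [[225.0, 240.6], [225.8, 240.6]]
65 [[223.1, 240.9], [224.0, 240.9]]
70 [[221.3, 241.2], [222.2, 241.2]]
rack top ([np.float64(618.7342888231499), np.float64(-210.8692571576418), np.float64(-0.020168974404060017)], np.float64(0.03043637697103041))
blue px 330 369 186 201
[[370.3, 200.6], [370.3, 200.6], [330.7, 201.3], [330.7, 201.3], [369.9, 185.5], [369.9, 185.5], [330.4, 186.3], [330.4, 186.3]]
```

View pics/l1.png

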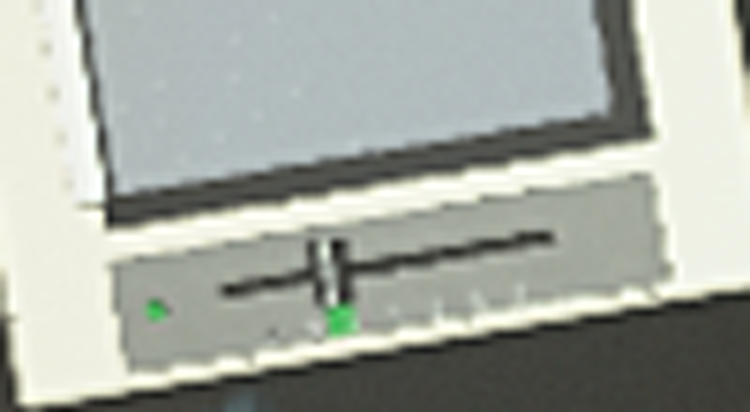

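The knob pointer is at crop (330,272) and lines up with the green mark at (341,318). With parallax allowed for, it is within about 1 mm. Next is the rack.

```bash
python3 -c "
from bench import manip
s=manip.sense(); print(s['joints'],s['position'],s['orientation'])
import numpy as np
d=np.array([618.5,-210.5])-s['position'][:2]; a=np.radians(s['orientation'][2])
print((np.cos(a)*d[0]+np.sin(a)*d[1])/30,(np.sin(a)*d[0]-np.cos(a)*d[1])/30)"
```

```text
[  -3.68595676    9.36999094  -21.85201733  119.91739771    4.5534867
   51.368958   -109.61805955] [400.936943   126.2411985  231.51336897] [ 1.79949277e+02 -1.13869645e-01  8.49599423e+00]
5.5141776194419885 12.172956328461536
```

>>> {"op": "play_rows", "data": {"motion": "0.42 0.94 0 0 0 0;0.42 0.94 0 0 0 0;0.42 0.94 0 0 0 0;0.42 0.94 0 0 0 0;0.42 0.94 0 0 0 0;0.42 0.94 0 0 0 0;0.42 0.94 0 0 0 0;0.42 0.94 0 0 0 0", "gripper": 85}}

```text
time_s: 8.07
position: [536.3, -82.9, 229.7]
orientation: [180.0, -0.0, 8.4]
force: [-0.6, 0.5, 0.3]
width: 85.0
grasp_force: 0.0
```

>>> {"op": "play_rows", "data": {"motion": "0.42 0.94 0 0 0 0;0.42 0.94 0 0 0 0;0.42 0.94 0 0 0 0;0.42 0.94 0 0 0 0;0.42 0.94 0 0 0 0;0 0 0.3 0 0 -0.98;0 0 0.3 0 0 -0.98;0 0 0.3 0 0 -0.98"}}

```text
time_s: 9.07
position: [618.7, -212.4, 202.2]
orientation: [-180.0, -0.0, 28.9]
force: [-0.3, 0.2, 0.6]
width: 85.1
grasp_force: 0.0
```

>>> {"op": "play_rows", "data": {"motion": "0 0 0.3 0 0 -0.98;0 0 0.3 0 0 -0.98;0 0 0.3 0 0 -0.98;0 0 0.3 0 0 -0.98;0 0 0.3 0 0 -0.98;0 0 0.3 0 0 -0.98;0 0 0.3 0 0 -0.98;0 0 0.3 0 0 -0.98"}}

```text
time_s: 10.07
position: [618.7, -212.5, 130.2]
orientation: [-180.0, 0.0, 82.8]
force: [-0.1, -0.1, 0.2]
width: 85.0
grasp_force: 0.0
```

>>> {"op": "play_rows", "data": {"motion": "0 0 0.3 0 0 -0.98;0 0 0 0 0 0"}}

```text
time_s: 10.32
position: [618.0, -212.4, 120.7]
orientation: [-179.9, -0.0, 89.2]
force: [0.5, -0.5, -0.2]
width: 84.9
grasp_force: 0.0
```

>>> {"op": "play_rows", "data": {"motion": "0.06 0 0.87 0 0 0;0 0 0.87 0 0 0;0 0 0.87 0 0 0;0 0 0.87 0 0 0;0 0 0 0 0 0;0 0 0 0 0 0"}}

```text
time_s: 11.08
position: [619.5, -210.5, 18.3]
orientation: [179.9, 0.0, 89.2]
force: [-0.9, -0.1, 1.1]
width: 85.0
grasp_force: 0.0
```

>>> {"op": "play_rows", "data": {"motion": "0 0 0 0 0 0;0 0 0 0 0 0;0 0 0 0 0 0;0 0 0 0 0 0;0 0 0 0 0 0;0 0 0 0 0 0", "gripper": 0, "grip_force": 50}}

```text
time_s: 11.82
position: [618.7, -210.5, 17.8]
orientation: [180.0, 0.0, 89.3]
force: [-1.1, -0.8, 7.1]
width: 41.2
grasp_force: 52.3
```

>>> {"op": "play_rows", "data": {"motion": "0 0 -0.5 0 0 0;0 0 -1 0 0 0;0 0 -1 0 0 0;0 0 -1 0 0 0;0 0 -1 0 0 0;0 0 -0.5 0 0 0;0.45 0.01 0 0 0 0;0.75 0.01 0 0 0 0"}}

```text
time_s: 12.82
position: [618.5, -173.2, 165.7]
orientation: [-179.9, -0.0, 89.2]
force: [0.4, 0.4, -3.0]
width: 41.6
grasp_force: 51.3
```

>>> {"op": "play_rows", "data": {"motion": "0.97 0.01 0 0 0 0;0.97 0.01 0 0 0 0;0.97 0.01 0 0 0 0;0.97 0.01 0 0 0 0;0.97 0.01 0 0 0 0;0.97 0.01 0 0 0 0;0.97 0.01 0 0 0 0;0.97 0.01 0 0 0 0"}}

```text
time_s: 13.82
position: [623.0, 61.7, 165.6]
orientation: [-179.8, -0.0, 89.4]
force: [0.7, 0.5, -3.2]
width: 41.4
grasp_force: 51.3
```

>>> {"op": "play_rows", "data": {"motion": "0.97 0.01 0 0 0 0;0.97 0.01 0 0 0 0;0.97 0.01 0 0 0 0;0.5 0.01 0 0 0 0;0.32 0.01 0 0 0 0;0 0 0 0 0 -0.67;0 0 0 0 0 -0.66;0 0 0 0 0 0"}}

```text
time_s: 14.82
position: [627.5, 169.4, 166.6]
orientation: [-180.0, 0.0, 98.3]
force: [-0.3, -0.6, -2.6]
width: 41.3
grasp_force: 51.3
```

>>> {"op": "play_rows", "data": {"motion": "0 0 0.7 0 0 0;0 0 0.8 0 0 0;0 0 0.7 0 0 0;0 0 0.1 0 0 0;0 0 0 0 0 0"}}

```text
time_s: 15.45
position: [627.7, 170.6, 98.0]
orientation: [180.0, -0.0, 98.4]
force: [-0.8, 0.8, -2.6]
width: 41.1
grasp_force: 51.2
```

```bash
python3 - <<'E'
from bench import manip, cams
from h import *
T=cams.get_image('top'); Sc=cams.get_image('scene')
s=manip.sense(); print(s['position'],s['orientation'],s['force'])
a=cv2.resize(T['frame'][140:265,160:300],None,fx=4,fy=4,interpolation=cv2.INTER_CUBIC)
b=cv2.resize(Sc['frame'][200:330,200:370],None,fx=3.8,fy=3.8,interpolation=cv2.INTER_CUBIC)
cv2.imwrite('pics/a1.png',a[:,:,::-1]);cv2.imwrite('pics/b1.png',b[:,:,::-1])
E
```

```text
[628.2831745  170.72109347  98.96933432] [ 1.79908091e+02 -1.99370006e-02  9.84375910e+01] [ 0.1884686   0.83022329 -2.59004613]
```

View pics/b1.png

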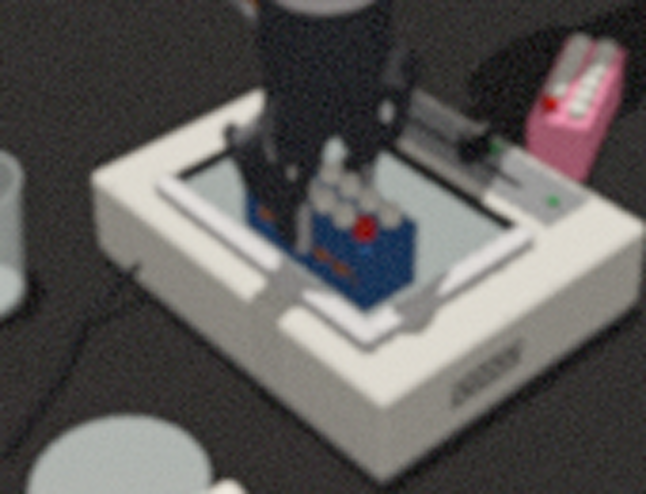

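The scene view shows the rack level in the gripper. Its red cap, crop (365,228), faces the fence corner at (368,335). I lower it onto the glass gently.

>>> {"op": "play_rows", "data": {"motion": "0 0 0.06 0 0 0;0 0 0.06 0 0 0;0 0 0.04 0 0 0;0 0 0 0 0 0;0 0 0 0 0 0"}}

```text
time_s: 16.18
position: [627.6, 170.4, 93.3]
orientation: [180.0, -0.0, 98.4]
force: [0.7, -0.2, -3.4]
width: 41.2
grasp_force: 51.2
```

>>> {"op": "play_rows", "data": {"motion": "0 0 0.03 0 0 0;0 0 0.03 0 0 0;0 0 0 0 0 0;0 0 0 0 0 0"}}

```text
time_s: 16.68
position: [628.0, 170.6, 92.8]
orientation: [179.9, 0.0, 98.4]
force: [-2.5, -0.7, 7.1]
width: 41.0
grasp_force: 52.4
```

>>> {"op": "play_rows", "data": {"motion": "0 0.1 0 0 0 0;0 0.1 0 0 0 0;0 0.06 0 0 0 0;0 0 0 0 0 0"}}

```text
time_s: 17.18
position: [634.6, 171.9, 92.8]
orientation: [-179.9, 0.0, 98.5]
force: [-6.6, -1.3, 10.2]
width: 41.2
grasp_force: 52.8
```

>>> {"op": "play_rows", "data": {"motion": "0.1 0 0 0 0 0;0.1 0 0 0 0 0;0.04 0 0 0 0 0;0 0 0 0 0 0"}}

```text
time_s: 17.68
position: [633.9, 176.6, 92.8]
orientation: [-179.9, 0.2, 98.4]
force: [-6.1, -6.7, 11.9]
width: 41.4
grasp_force: 53.0
```

>>> {"op": "play_rows", "data": {"motion": "0 0 -0.015 0 0 0;0.03 0 0 0 0 0;0.03 0 0 0 0 0;0 0 0 0 0 0;0 0 0 0 0 0"}}

```text
time_s: 18.3
position: [633.6, 178.7, 92.8]
orientation: [-179.9, 0.2, 98.4]
force: [-5.5, -5.5, 8.9]
width: 41.1
grasp_force: 52.7
```

>>> {"op": "play_rows", "data": {"motion": "0 0.03 0 0 0 0;0 0.03 0 0 0 0;0 0 0 0 0 0;0 0 0 0 0 0"}}

```text
time_s: 18.8
position: [633.7, 178.8, 92.9]
orientation: [-179.7, 0.2, 98.4]
force: [-11.8, -6.5, 13.9]
width: 41.3
grasp_force: 53.5
```

>>> {"op": "play_rows", "data": {"motion": "0.03 0 0 0 0 0;0.03 0 0 0 0 0;0 0 0 0 0 0;0 0 0 0 0 0"}}

```text
time_s: 19.3
position: [633.6, 179.1, 92.9]
orientation: [-179.7, 0.3, 98.4]
force: [-11.8, -10.8, 14.7]
width: 41.4
grasp_force: 53.5
```

>>> {"op": "play_rows", "data": {"motion": "0.03 0 0 0 0 0;0.03 0 0 0 0 0;0 0 0 0 0 0;0 0 0 0 0 0"}}

```text
time_s: 19.8
position: [633.4, 180.2, 92.9]
orientation: [-179.7, 0.4, 98.4]
force: [-11.3, -11.2, 16.4]
width: 41.3
grasp_force: 53.7
```

>>> {"op": "play_rows", "data": {"motion": "0 0 -0.03 0 0 0;0 0 0 0 0 0;0.03 0 0 0 0 0;0.03 0 0 0 0 0;0 0 0 0 0 0;0 0 0 0 0 0"}}

```text
time_s: 20.55
position: [633.4, 180.3, 93.0]
orientation: [-179.7, 0.5, 98.3]
force: [-8.7, -12.6, 11.9]
width: 41.1
grasp_force: 53.1
```

>>> {"op": "play_rows", "data": {"motion": "0.03 0 0 0 0 0;0.03 0 0 0 0 0;0 0 0 0 0 0;0 0 0 0 0 0"}}

```text
time_s: 21.05
position: [633.4, 180.3, 93.0]
orientation: [-179.6, 0.6, 98.3]
force: [-9.5, -16.4, 14.5]
width: 41.2
grasp_force: 53.4
```

>>> {"op": "play_rows", "data": {"motion": "0 0 0 -0.03 0.045 0;0 0 0 -0.03 0.045 0;0 0 0 0 0 0;0 0 0 0 0 0"}}

```text
time_s: 21.55
position: [633.3, 180.4, 92.8]
orientation: [180.0, -0.0, 98.3]
force: [-8.3, -16.1, 12.5]
width: 41.0
grasp_force: 53.2
```

```bash
python3 - <<'E'
from bench import manip, cams
from h import *
T=cams.get_image('top'); Sc=cams.get_image('scene')
s=manip.sense(); print(s['position'],s['orientation'],s['force'],s['ft_torque'])
b=cv2.resize(Sc['frame'][225:315,225:355],None,fx=6,fy=6,interpolation=cv2.INTER_CUBIC)
a=cv2.resize(T['frame'][150:260,165:280],None,fx=5.4,fy=5.4,interpolation=cv2.INTER_CUBIC)
cv2.imwrite('pics/a2.png',a[:,:,::-1]);cv2.imwrite('pics/b2.png',b[:,:,::-1])
E
```

```text
[633.3300539  180.33210743  92.81083605] [1.79970916e+02 1.33934145e-03 9.83032597e+01] [ -8.1218039  -15.2465214   12.52962201] [-3.33426659  2.02868436  0.4867855 ]
```

View pics/b2.png

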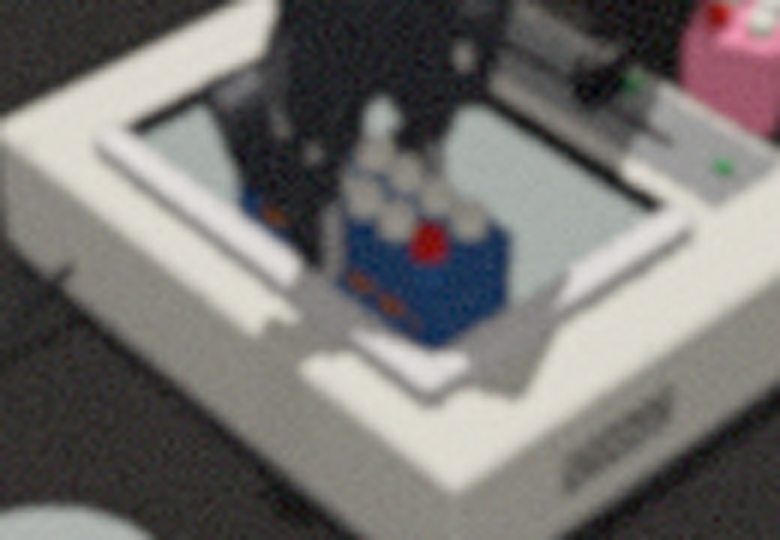

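View pics/a2.png

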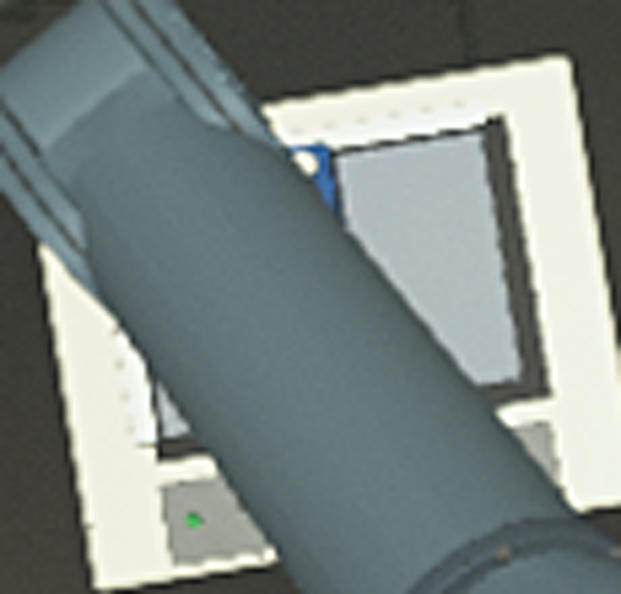

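>>> {"op": "play_rows", "data": {"motion": "0 0.03 0 0 0 0;0 0.02 0 0 0 0;0 0 0 0 0 0;0 0 0 0 0 0"}}

```text
time_s: 22.15
position: [633.4, 180.4, 92.8]
orientation: [-179.9, 0.0, 98.3]
force: [-14.6, -16.8, 16.6]
width: 41.3
grasp_force: 53.9
```

```bash
python3 -c "
from bench import manip
s=manip.sense(); print(s['position'],s['orientation'],s['force'],s['ft_torque'])"
```

```text
[633.37860766 180.35846569  92.81002204] [-1.79864195e+02  4.02311324e-02  9.83207561e+01] [-14.62157316 -16.78989289  16.58254132] [-3.51352457  2.94730007  0.46337195]
```

>>> {"op": "play_rows", "data": {"motion": "0 0 0 0 0 -0.045;0 0 0 0 0 0;0 0 0 0 0 0;0 0 0 0 0 0"}}

```text
time_s: 22.65
position: [633.4, 180.3, 92.8]
orientation: [-179.9, 0.0, 98.5]
force: [-13.4, -15.9, 16.5]
width: 41.4
grasp_force: 53.7
```

```bash
python3 -c "
from bench import manip
s=manip.sense(); print(s['position'],s['orientation'],s['force'],s['ft_torque'])"
```

```text
[633.39215669 180.32630408  92.79853145] [-1.79853454e+02  1.32788456e-02  9.85130850e+01] [-13.37379236 -15.94383905  16.49868588] [-3.4561443   2.93336683 -0.21314499]
```

>>> {"op": "play_rows", "data": {"motion": "0 0 -0.02 0 0 0.012;0 0 0 0 0 0;0 0 0 0 0 0;0 0 0 0 0 0"}}

```text
time_s: 23.15
position: [633.4, 180.3, 92.8]
orientation: [-179.9, 0.0, 98.5]
force: [-12.6, -15.5, 12.5]
width: 40.9
grasp_force: 53.1
```

```bash
python3 -c "
from bench import manip,cams
import cv2
s=manip.sense(); print(s['position'],s['orientation'],s['force'],s['ft_torque'],s['width'])
p=cams.get_image('scene')['frame'];cv2.imwrite('pics/b3.png',cv2.resize(p[200:330,200:370],None,fx=4.6,fy=4.6,interpolation=cv2.INTER_CUBIC)[:,:,::-1])"
```

```text
[633.38321254 180.34038508  92.82714443] [-1.79853355e+02  8.30349463e-03  9.84623222e+01] [-12.61460022 -15.51822687  12.45308805] [-3.34209909  2.55098778 -0.08733118] 40.92357078424658
```

View pics/b3.png

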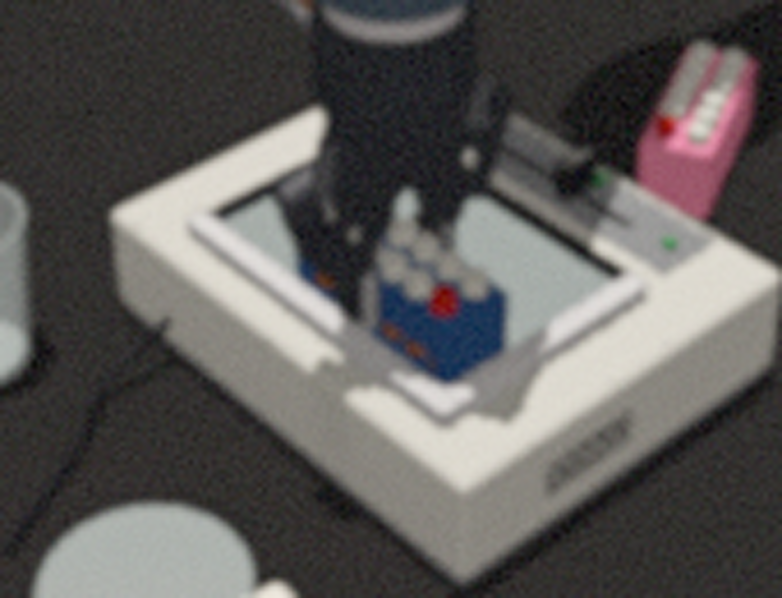

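The rack's corner, crop (445,378), sits in the fence corner with about 15 N on each fence, level and at yaw 98.5°, which matches the reader. The lamp knob, crop (577,180), is still beside the green mark at (598,178). I'm handing it in.

```bash
python3 -c "
from bench import manip
print(manip.sign_off())"
```

```text
the job is handed in; nothing more can be done
None
```

The job is handed in: the lamp control is within about 1 mm of the green mark's middle, and the gripper is holding the blue rack flat on the glass, pressed with roughly 15 N against each fence, red-capped vial in the corner (flush along the far fence judged from forces and yaw); the sign-off gave no verdict.

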